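# Empty the stirring-bar hopper into the catch pan and bolt its trap

## Task

Put the steel catch pan squarely under the hopper at its drop point, handle towards you, then swing the hopper's trap-door bottom fully open by its lever so that all four stirring bars drop into the pan. Swing the trap fully shut again and bolt it by turning the latch knob clockwise, regripping as needed, until it comes to its stop. Leave the pan with the bars under the hopper, and do not disturb the bottle, the jar or the tube rack.

Things in the scene. Friction and masses are not known exactly. Their poses are not given: they have to be found in the camera images.
- hopper: Fixed steel hopper on a stand. Origin on the bench under the middle of its chamber; its front faces own -x, y to the left, z up. Chamber outside 88 (x) by 78 (y) mm, inside 80 by 70; walls 137 to 190 mm above the bench, open on top, bottom closed by the trap (top face at 135 mm). Below it the space is free down to the bench from the front, left and right. The points below are in this frame.
- stand_post (a point): Front face of the hopper's only support, at hopper (68, 0, 100) mm: a post 70 mm wide, x 68 to 90, 188 mm high, on a foot 6 mm thick (x 60 to 190, y -75 to 75). A grey bolt housing is on the hopper's -y wall (x 4 to 48, y -39 to -73, z 111 to 161 mm). Below it hangs a steel deflector plate (x -50 to 50, y -80 to -83, z 55 to 112 mm): the pan passes beneath.
- drop_point (a point): Point 4 mm above the bench under the hopper, at hopper own (0, -35) mm: the pan's centre belongs here, pan axes parallel to the hopper's.
- trap (a joint): Trap door: 0 shut, 1.2 rad fully open (hard stops). The hinge line runs along hopper x on its +y side; opening turns it about +x: the free -y edge swings down, the lever outside the +y side swings up. Stiff (0.15 N m, about 2 N at the bar), stays where left. Open, it comes no lower than 33 mm above the bench. The bolt can go home only with the trap shut, and then keeps it shut.
- trap_hinge (a point): Point on the hinge line, at hopper own (0, 42, 133) mm.
- trap_bar (a point): Grip point on the lever's black hand bar: round, 14 mm thick, 85 mm long, parallel to the hinge, 100 mm from it. Shut: 0.30 rad below level from the hinge, hopper (-10, 138, 103) mm; open: 0.90 rad above level, (-10, 104, 211). The bar runs from 35 mm before to 50 mm behind this point, the arm joins it 45 mm behind. Pinch from above, closing along hopper y; it rolls in the pads.
- latch (a joint): Turn of the black knurled latch knob, rad: 0 = bolt back, grows clockwise seen from above, 4.7 = stop, bolt home. Starts at 0 to 0.6. A pinion pushes the bolt 9.4 mm per rad towards hopper -x, under the tab on the trap's free edge. Light friction (0.04 N m); stays where left.
- latch_knob (a point): Centre of the latch knob: round, 36 mm across and 28 mm high, upright axis, at hopper own (26, -60, 225) mm; its top at 238 mm, on a thin 12 mm stem clear above the hopper rim.
- bolt_tip (a point): Tip of the 10 mm round steel bolt, at hopper y -53, z 121 mm, just below the level of the trap tab (tab: x -33 to -15, y -38 to -62 mm). Back, the tip is at hopper x 6 mm; fully home at x -38 mm, past the tab.
- pan: Loose steel catch pan, about 0.22 kg, origin under its middle. Outside 100 (x) by 132 (y) by 30 mm high, walls and floor 4 mm. A black upright flat handle stands out on its own -x side: 50 mm long (x -150 to -100), 12 mm thick (y), 45 mm high from the bench, joined by a thin neck. Starts on the bench to the left or right of the hopper, handle roughly towards the robot.
- pan_handle (a point): Middle of the pan's handle, at pan own (-125, 0, 30) mm: pinch here from above, closing along the pan's y.
- pan_centre (a point): Middle of the pan's inner floor, 4 mm above its underside.
- bar0: White octagonal stirring bar, 12 mm across the flats and 40 mm long (own x), about 16 g, origin at its centre. Starts lying on the shut trap inside the hopper.
- bar1: White octagonal stirring bar, 12 mm across the flats and 40 mm long (own x), about 16 g, origin at its centre. Starts lying on the shut trap inside the hopper.
- bar2: White octagonal stirring bar, 12 mm across the flats and 40 mm long (own x), about 16 g, origin at its centre. Starts lying on the shut trap inside the hopper.
- bar3: White octagonal stirring bar, 12 mm across the flats and 40 mm long (own x), about 16 g, origin at its centre. Starts lying on the shut trap inside the hopper.
- bottle: Bystander: clear bottle, 60 mm across, 150 mm high, origin under its middle. Stands behind and to one side of the hopper. Do not disturb.
- jar: Bystander: amber jar, 60 mm across, 100 mm high, origin under its middle. Stands behind and to the other side of the hopper. Do not disturb.
- rack: Bystander: white rack of capped tubes, 130 (x) by 66 (y) mm, 62 mm high, origin under its middle. Stands on the side of the hopper where the pan is not. Do not disturb.
Things that resemble listed ones, but are neither listed nor needed, are in the scene too. Of the things that look like the pan, the larger one is meant.

How it is judged:
On the way, in this order (a step that is already met when the one before it is completed fails the run):
1. the pan stands under the hopper, its centre within 30 mm of the drop point, with the bars still in the hopper (horizontal distance between pan_centre and drop_point below 0.03 m and angle between the x axis of pan and the x axis of hopper, either way round below 0.3 rad and height (world z) of pan below 0.008 m and value of joint trap below 0.06 rad and z of each of bar0, bar1, bar2, bar3 in the frame of hopper above 0.12 m), for 0.1 s.
2. the trap is swung open by at least 1.0 rad (value of joint trap above 1 rad), for 0.05 s.
3. all four bars lie in the pan and the trap is shut again (within 0.06 rad) (x of bar0 in the frame of pan between -0.05 and 0.05 m and y of bar0 in the frame of pan between -0.066 and 0.066 m and z of bar0 in the frame of pan between 0 and 0.04 m and x of bar1 in the frame of pan between -0.05 and 0.05 m and y of bar1 in the frame of pan between -0.066 and 0.066 m and z of bar1 in the frame of pan between 0 and 0.04 m and x of bar2 in the frame of pan between -0.05 and 0.05 m and y of bar2 in the frame of pan between -0.066 and 0.066 m and z of bar2 in the frame of pan between 0 and 0.04 m and x of bar3 in the frame of pan between -0.05 and 0.05 m and y of bar3 in the frame of pan between -0.066 and 0.066 m and z of bar3 in the frame of pan between 0 and 0.04 m and value of joint trap below 0.06 rad), for 0.1 s.
4. the latch knob is turned home (4.3 rad or more) with the trap shut (value of joint latch above 4.3 rad and value of joint trap below 0.06 rad), for 0.1 s.
At the end, for the whole second after the job is handed in: All four bars lie at rest inside the pan; the pan stands flat on the bench under the hopper, its centre within 40 mm of the drop point and turned less than 0.35 rad from the hopper; the trap is shut within 0.06 rad; the latch knob is at 4.3 rad or more (all of step 4 and x of bar0 in the frame of pan between -0.05 and 0.05 m and y of bar0 in the frame of pan between -0.066 and 0.066 m and z of bar0 in the frame of pan between 0 and 0.04 m and x of bar1 in the frame of pan between -0.05 and 0.05 m and y of bar1 in the frame of pan between -0.066 and 0.066 m and z of bar1 in the frame of pan between 0 and 0.04 m and x of bar2 in the frame of pan between -0.05 and 0.05 m and y of bar2 in the frame of pan between -0.066 and 0.066 m and z of bar2 in the frame of pan between 0 and 0.04 m and x of bar3 in the frame of pan between -0.05 and 0.05 m and y of bar3 in the frame of pan between -0.066 and 0.066 m and z of bar3 in the frame of pan between 0 and 0.04 m and horizontal distance between pan_centre and drop_point below 0.04 m and angle between the x axis of pan and the x axis of hopper, either way round below 0.35 rad and angle between pan's own z axis and vertical below 0.08 rad and height (world z) of pan below 0.008 m and linear speed of pan below 0.02 m/s and linear speed of each of bar0, bar1, bar2, bar3 below 0.03 m/s); the robot touches nothing.
It fails at once if the bottle is pushed more than 25 mm or tipped (distance of bottle from where it was at the start of the episode above 0.025 m or angle between bottle's own z axis and vertical above 0.3 rad).
It fails at once if the jar is pushed more than 25 mm or tipped (distance of jar from where it was at the start of the episode above 0.025 m or angle between jar's own z axis and vertical above 0.3 rad).
It fails at once if the rack is pushed more than 25 mm or tipped (distance of rack from where it was at the start of the episode above 0.025 m or angle between rack's own z axis and vertical above 0.3 rad).
It also fails if it takes over 72 s, if anything falls off the work surface, if the arm or the gripper's body presses on something with over 40 N, if the wrist force passes 120 N, or if a joint passes its speed limit or range.

## Robot

A 6-joint arm with a two-finger parallel gripper is mounted at the origin on the work surface. World frame = base frame: x ahead of the robot, y to its left, z up, the work surface at z = 0. Lengths are in m, angles in rad, forces in N, time in s.
With the tool pointing down it reaches from about 0.375 to 0.9 m from the base axis. Payload 3.1 kg.
Tool frame: the origin (TCP) lies between the finger pads; the fingertips stand 25 mm ahead of it and the grasp point (between the pads) lies 6 mm ahead of it; x points along the fingers, y is the direction in which the jaws open and shut, and the axes are right-handed (so a half turn about x gives the same grasp; the last joint's range is limited). The gripper opens to 85 mm and grips with 20 to 120 N. Pads are 22 mm wide; open, the fingers measure 114 mm over their backs; the gripper's body (76 mm by 85 mm) begins 54 mm behind the grasp point. The pads swing forward as they close: fully open they stand 13 mm farther back than shut.
Start: joints at [-1.359, 0.527, 1.433, -0, 1.181, -0.178], TCP at [0.238, -0.578, 0.256] pointing down, gripper open.
Joint ranges: [-3.08, 3.08], [-0.75, 2.2], [0.22, 2.44], [-1.43, 4.57], [0, 2.65], [-2.85, 2.85]. Speed limits (rad/s): [2.79, 2.79, 3.14, 3.14, 3.14, 3.14].

## Interface

Orientations are given as a unit quaternion [x, y, z, w].
In Python, from station import manip, viewer, workorder gives the robot as it stands.
- The arm moves only by the shell command python3 -m crank 'ROWS' [FORCE]. ROWS is JSON, one flat list of numbers, 5 for each row, row after row: the opening, from 0 (shut) to 1 (fully open), then the shift along the world's x, y, z in mm, then the turn about the world's z in rad. A call has 1 to 10 rows; each row is the pose to reach, as a shift and turn from the pose commanded when the call began; what a row does not reach only later rows make up. A row lasts 1/8 s, in which the tool goes at most 62.5 mm and 10.7 degrees, less where a joint would pass 70% of its speed; a pose out of reach is approached as far as the arm can. A call with a gripper value outside its range is refused whole. The fingers move at their own pace and stop on an object; FORCE is the grip in N (left out, the last holds). Time passes only in rows, so rows that repeat a pose let the fingers close. It gives the time, the measured TCP pose, the force and the opening at its end, in the units of the state.
- manip.sense(): the state, without advancing time (a new reading comes with each control period).
- viewer.snapshot(name): name is "side" or "top" or "wrist"; returns a dict with "img" (420x560x3 uint8, red, green, blue), "range_z" (420x560 float32, m along the optical axis (not along the pixel's ray), 0 where there is no reading), "fx", "fy", "cx", "cy" (pixels), "k1" (the pictures are not rectified: a ray, as slopes to the right and down, at radius r is drawn at 1 + k1 r^2 times it, then the intrinsics apply), "origin" and "attitude" of the camera in the world. Camera axes: x right, y down, z forward; pixel columns grow to the right and rows downward; lengths in m; the calibration is good to about 2 mm. A picture is of the moment at which its call begins.
- workorder.sign_off(): hands the job in, once; it reports no verdict.
The state is a dict: "t": time; "q": joint angles; "qd": joint speeds; "tau": joint torques, N m; "tcp_pos": TCP position; "tool_rot": TCP orientation; "force": force on the tool from outside, world axes, zero at the start; "ft_torque": the same for the moment, N m; "finger_gap": opening from 0.0 (shut) to 1.0 (fully open).
Only numpy, scipy, OpenCV 4.12 (cv2) and the standard library are available. Lean on these libraries where they do the work, as an engineer would, in place of code of your own. Each camera call takes 0.05 s, during which the arm holds its last target.

## Working session

There is one attempt and no reset: what is moved stays moved. The work goes in short steps, Python scripts to look and compute and a shell command to move; the robot and the scene stay as the last step left them, time stands still between calls to the robot, and variables do not carry over. Pictures are saved under pics/ and viewed, and the job is handed in when it is done.

```bash
ls; mkdir -p pics; cat > h.py <<'E'
import numpy as np, cv2, pickle
from scipy.spatial.transform import Rotation as R
def rot(s):
    a=np.array(s['attitude'],float)
    return a if a.shape==(3,3) else R.from_quat(a).as_matrix()
def world(s,u,v,z=None):
    """pixel -> world: by range or onto plane z"""
    u=np.atleast_1d(np.asarray(u,float));v=np.atleast_1d(np.asarray(v,float))
    xd=(u-s['cx'])/s['fx'];yd=(v-s['cy'])/s['fy']
    x,y=xd.copy(),yd.copy()
    for _ in range(20):
        f=1+s['k1']*(x*x+y*y);x=xd/f;y=yd/f
    d=np.stack([x,y,np.ones_like(x)],1)@rot(s).T
    o=np.array(s['origin'])
    if z is None:
        t=s['range_z'][v.astype(int),u.astype(int)]
    else: t=(z-o[2])/d[:,2]
    return o+d*t[:,None]
def proj(s,P):
    p=(np.atleast_2d(P)-np.array(s['origin']))@rot(s)
    x=p[:,0]/p[:,2];y=p[:,1]/p[:,2];f=1+s['k1']*(x*x+y*y)
    return np.stack([s['fx']*x*f+s['cx'],s['fy']*y*f+s['cy']],1)
def save(s,n): cv2.imwrite('pics/'+n+'.png',cv2.cvtColor(s['img'],cv2.COLOR_RGB2BGR))
def snap(n,tag):
    from station import viewer
    s=viewer.snapshot(n); pickle.dump(s,open(f'/tmp/{tag}.pkl','wb')); save(s,tag); return s
def load(tag): return pickle.load(open(f'/tmp/{tag}.pkl','rb'))
E
python3 - <<'E'
from h import *
from station import manip
for n in('side','top','wrist'):
    s=snap(n,n+'0'); print(n,{k:v for k,v in s.items() if k not in('img','range_z')})
print(manip.sense())
E
```

```text
pics
side {'fx': 500.4749599105061, 'fy': 500.4749599105061, 'cx': 277.1439537565866, 'cy': 205.92885176544615, 'k1': -0.15465457674246905, 'origin': array([0.1856758 , 0.99587939, 0.83596409]), 'attitude': array([-0.14796591,  0.85939623, -0.48293971,  0.0794572 ])}
top {'fx': 402.8315230953332, 'fy': 402.8315230953332, 'cx': 279.40088047840925, 'cy': 209.59508242632003, 'k1': -0.11211857632778523, 'origin': array([ 0.34768668, -0.04167411,  1.11520947]), 'attitude': array([-0.67318818,  0.73110157, -0.08193195,  0.07480195])}
wrist {'fx': 341.08323482425584, 'fy': 341.08323482425584, 'cx': 280.7973449678832, 'cy': 207.38128817799833, 'k1': -0.038664208472116976, 'origin': array([ 0.30830696, -0.5479435 ,  0.37289295]), 'attitude': array([ 0.82164075, -0.55005742, -0.08425239,  0.12347005])}
{'t': 0.15, 'q': array([-1.35850335e+00,  5.28294274e-01,  1.43358539e+00, -3.09197424e-05,
        1.18142333e+00, -1.78506656e-01]), 'qd': array([ 0.00028484, -0.00261342, -0.00452774, -0.00073478, -0.00041973,
       -0.00116735]), 'tau': array([ 3.02220078e-04, -4.42745483e+01, -1.78276742e+01, -2.76066166e-04,
        5.60412038e-03, -1.47734130e-05]), 'tcp_pos': array([ 0.23798835, -0.57737183,  0.25553999]), 'tool_rot': array([-0.69362924, -0.13789944,  0.69366989, -0.13669056]), 'force': array([-0.01587408,  0.11696594, -0.97493144]), 'ft_torque': array([ 0.00473467,  0.00468248, -0.01367435]), 'finger_gap': 0.9997765980613528}
```

View pics/top0.png

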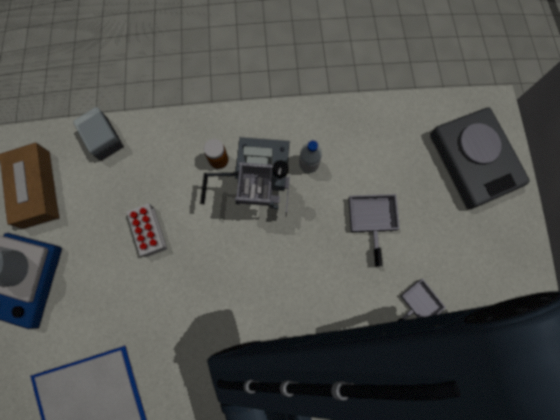

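View pics/side0.png

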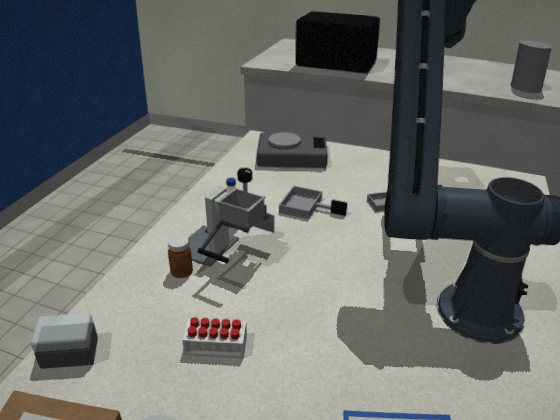

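View pics/wrist0.png

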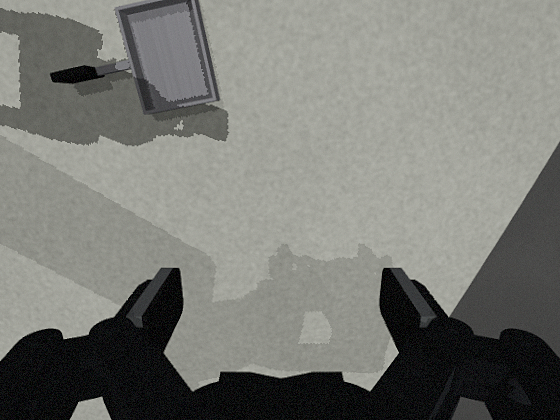

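Candidates for the pan in the top view: the tray at (374,214) with its handle at (378,256), and a smaller tray at (421,299). I'll check both in a close crop, along with the hopper.

```bash
python3 - <<'E'
from h import *
s=load('top0');i=cv2.cvtColor(s['img'],cv2.COLOR_RGB2BGR)
a=cv2.resize(i[180:330,320:470],(400,400),interpolation=cv2.INTER_CUBIC)
b=cv2.resize(i[120:230,190:300],(400,400),interpolation=cv2.INTER_CUBIC)
cv2.imwrite('pics/crop1.png',np.clip(np.hstack([a,b])*1.5,0,255).astype('uint8'))
# height-labelled pts
g=cv2.cvtColor(i,cv2.COLOR_BGR2GRAY)
for name,(u0,v0,u1,v1),z0,z1 in [('pan',(335,185,410,245),.02,.04),('panhandle',(365,235,395,275),.036,.055),('small',(395,275,450,325),.008,.06),('hoprim',(225,150,300,215),.18,.2),('knob',(260,150,300,190),.225,.25),('bar',(190,160,250,215),.09,.13)]:
    vv,uu=np.mgrid[v0:v1,u0:u1];P=world(s,uu.ravel(),vv.ravel())
    m=(P[:,2]>z0)&(P[:,2]<z1);Q=P[m]
    if len(Q)>5:
        r=cv2.minAreaRect((Q[:,:2]*1000).astype('float32'));print(name,m.sum(),np.round(Q.mean(0),4),'rect',np.round(r[0],1),np.round(r[1],1),round(r[2],1))
E
```

```text
pan 402 [ 0.5569 -0.3264  0.028 ] rect [ 545.1 -324.7] [133.8 140.5] 87.7
panhandle 96 [ 0.4376 -0.3179  0.044 ] rect [ 437.8 -318.4] [12.3 48.7] 88.0
small 304 [ 0.3117 -0.4215  0.0178] rect [ 296.7 -411.1] [ 98.9 125.4] 33.3
hoprim 655 [ 0.6596 -0.0099  0.1879] rect [646.9  -6.3] [ 83.6 132. ] 82.4
knob 222 [ 0.6431 -0.0688  0.237 ] rect [644.1 -68.5] [37.2 36.5] 84.1
bar 257 [0.6584 0.1144 0.113 ] rect [641.7  79.1] [119.3  85.6] 81.1
```

View pics/crop1.png

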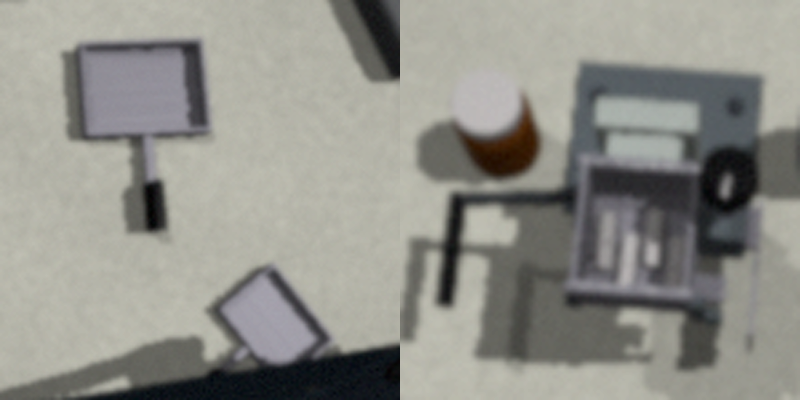

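The crop shows the larger tray at (374,214) with its straight handle; the small tray at (421,299) is the decoy. The hopper has four bars inside, its lever is on the left and its knob on the right. Next I'll measure the hopper's pose.

```bash
python3 - <<'E'
from h import *
s=load('top0');g=s['img'].astype(int).sum(2)
vv,uu=np.mgrid[0:420,0:560];P=world(s,uu.ravel(),vv.ravel()).reshape(420,560,3)
def rect(m,n):
    k,l,st,c=cv2.connectedComponentsWithStats(m.astype('uint8'));j=1+np.argmax(st[1:,4]);m=l==j
    Q=P[m];r=cv2.minAreaRect((Q[:,:2]*1000).astype('float32'));print(n,m.sum(),np.round(Q.mean(0),4),np.round(r[0],1),np.round(r[1],1),round(r[2],1))
    return m
X,Y,Z=P[...,0],P[...,1],P[...,2]
rect((Z>.183)&(Z<.197)&(uu>225)&(uu<300)&(vv>160)&(vv<215)&(X<.665+.03),'rim')
rect((Z>.1)&(Z<.13)&(uu>195)&(uu<215)&(vv>180)&(vv<210)&(g<150),'bar')
m=rect((Z>.22)&(uu>260)&(uu<300),'knob')
# bars of rim: edges by left/right columns
# post top & foot
rect((Z>.003)&(Z<.012)&(uu>225)&(uu<300)&(vv>130)&(vv<165),'foot')
for n,(a,b,c,d) in {'jar':(195,135,235,180),'bottle':(295,135,325,180),'rack':(120,195,175,265)}.items():
    w=np.zeros_like(Z,bool);w[b:d,a:c]=1
    rect(w&(Z>.045),n)
# pan floor and rim
rect((Z>.02)&(uu>335)&(uu<410)&(vv>185)&(vv<245),'pan')
p=load('top0')
# gray crop w/ rim z samples
mm=(Z>.183)&(Z<.197)&(uu>225)&(uu<300)&(vv>150)&(vv<215)
for v in range(150,215,4): print(v,''.join('#' if x else '.' for x in mm[v,225:300]))
E
```

```text
rim 367 [ 0.6308 -0.0048  0.1897] [630.8  -5.8] [83.9 97.3] 80.3
bar 86 [0.6384 0.1316 0.1096] [637.4 131.4] [10.5 59.3] 81.3
knob 3099 [ 0.2368 -0.0328  0.5079] [233.1 -27.1] [ 69.4 230.7] 80.3
foot 769 [ 0.7882 -0.0341  0.0069] [784.1 -27.8] [159.5  91.4] 86.8
jar 457 [0.7548 0.0997 0.0887] [759.2 102.1] [57.2 54. ] 66.3
bottle 516 [ 0.7159 -0.1555  0.1091] [554.5 -91.1] [ 59.9 421. ] 68.5
rack 1094 [0.5628 0.3058 0.0586] [456.4 180.1] [478.6 122.1] 49.6
pan 404 [ 0.5559 -0.325   0.0334] [ 506.4 -205.1] [155.9 428. ] 24.2
150 ...........................................................................
154 ..................#############################............................
158 ......................#...#................................................
162 ..............######.......................................................
166 ...............##.#...#.########################...........................
170 ...............##............................##............................
174 ..............##.............................##............................
178 ..............##.............................##............................
182 .............##.............................##.............................
186 .............##.............................##.............................
190 ............###.............................#..............................
194 ............##.............................##..............................
198 ..........#######################..........##..............................
202 ...........................................###.............................
206 ...........................................................................
210 ...........................................................................
214 ...........................................................................
```

```bash
python3 - <<'E'
from h import *
s=load('top0');vv,uu=np.mgrid[0:420,0:560];P=world(s,uu.ravel(),vv.ravel()).reshape(420,560,3);Z=P[...,2]
def rowmid(a,b,rows,zlo,zhi):
    U=[]
    for v in rows:
        c=[u for u in range(a,b) if zlo<Z[v,u]<zhi]
        if c:U.append((np.mean(c),v))
    return np.array(U)
for n,a,b,rows,z in [('L',234,243,range(172,195),.19),('R',265,275,range(170,200),.19)]:
    q=rowmid(a,b,rows,.183,.197);W=world(s,q[:,0],q[:,1],z)[:,:2]
    k=np.polyfit(W[:,0],W[:,1],1);print(n,len(q),'yaw',np.degrees(np.arctan(k[0])),'y at x=.63',np.polyval(k,.63))
g=s['img'].astype(int).sum(2)
for v in range(176,208,3): print(v,g[v,196:212])
# bar centre line by dark
W=[]
for v in range(180,200):
    c=[u for u in range(196,214) if g[v,u]<110]
    if 2<=len(c)<8:W.append((np.mean(c),v))
W=np.array(W);Q=world(s,W[:,0],W[:,1],.108)[:,:2];k=np.polyfit(Q[:,0],Q[:,1],1);print('bar yaw',np.degrees(np.arctan(k[0])),len(W),Q[0],Q[-1])
E
```

```text
L 23 yaw -9.282771308420564 y at x=.63 0.03198248659981265
R 30 yaw -9.67124043436716 y at x=.63 -0.042975180819236736
176 [359 363 360 357 358 344 304 212 105  51  60 112 181 209 222 218]
179 [366 365 361 360 353 337 273 176  87  56  83 192 303 357 368 369]
182 [354 358 362 367 363 332 242 130  59  52 109 219 314 357 370 372]
185 [273 284 307 322 314 270 185  97  54  77 173 272 326 352 362 363]
188 [210 227 246 247 230 169  97  46  37  58 125 187 212 220 222 224]
191 [243 309 346 346 311 222 116  53  64 136 235 305 342 353 353 348]
194 [248 310 348 338 270 170  78  43  71 182 286 341 358 360 357 357]
197 [286 335 354 321 237 128  57  39  90 198 303 347 355 352 349 350]
200 [314 347 344 298 205 105  48  60 147 259 327 352 357 357 360 355]
203 [357 364 346 292 218 159 137 141 217 307 350 360 363 368 371 363]
206 [351 365 365 363 364 355 352 352 355 360 360 365 366 365 359 332]
bar yaw -9.496015424236388 20 [0.66972976 0.1261971 ] [0.6189452  0.13473364]
```

```bash
python3 - <<'E'
from h import *
from station import manip
t=manip.sense();M=R.from_quat(t['tool_rot']).as_matrix()
print(M.round(3));print('tooly heading',np.degrees(np.arctan2(M[1,1],M[0,1])),'toolz',np.degrees(np.arctan2(M[1,2],M[0,2])))
w=load('wrist0');print(M.T@(np.array(w['origin'])-t['tcp_pos']))
E
```

```text
[[-0.     0.381 -0.925]
 [ 0.002 -0.925 -0.381]
 [-1.    -0.002 -0.   ]]
tooly heading -67.60814319496914 toolz -157.60816984932896
[-0.11733107 -0.00062046 -0.07625933]
```

```bash
python3 -m crank '[1,20,26,-10,0.17, 1,40,52,-20,0.34, 1,60,78,-30,0.51, 1,80,104,-40,0.68, 1,100,130,-50,0.85, 1,120,156,-60,1.02, 1,140,182,-70,1.19, 1,160,208,-80,1.36, 1,180,234,-90,1.53, 1,200,259,-100,1.7]' 40
```

```text
t: 1.4
tcp_pos: [0.4386, -0.3178, 0.1558]
tool_rot: [0.353, 0.613, -0.353, 0.613]
force: [-0.2, 0.2, 0.2]
finger_gap: 0.998
```

```bash
python3 -m crank '[1,0,0,0,0.17, 1,0,0,0,0.34, 1,0,0,0,0.51, 1,0,0,0,0.68, 1,0,0,0,0.85, 1,0,0,-20,1.016, 1,0,0,-20,1.016, 1,0,0,-20,1.016]'; python3 - <<'E'
from h import *
from station import manip
t=manip.sense();M=R.from_quat(t['tool_rot']).as_matrix()
print('tooly heading',np.degrees(np.arctan2(M[1,1],M[0,1])),t['q'],M[2,0])
snap('wrist','wrist1');snap('top','top1')
E
```

```text
t: 2.4
tcp_pos: [0.4382, -0.3189, 0.1365]
tool_rot: [0.013, 0.707, -0.013, 0.707]
force: [0.7, -0.4, 0.6]
finger_gap: 1.0
tooly heading 87.872763907904 [-8.35432718e-01  5.91501341e-01  1.74701766e+00 -4.99525012e-06
  8.03139574e-01 -2.36909830e+00] -0.9999999978204188
```

View pics/wrist1.png

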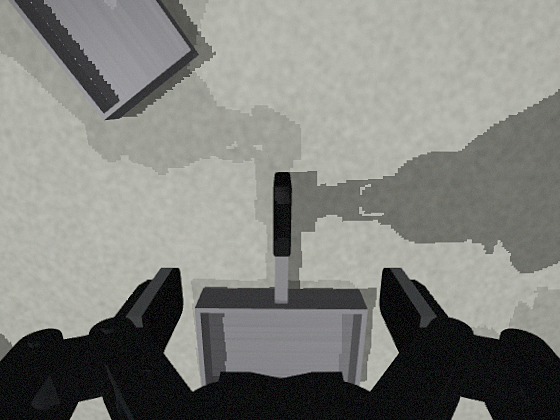

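View pics/top1.png

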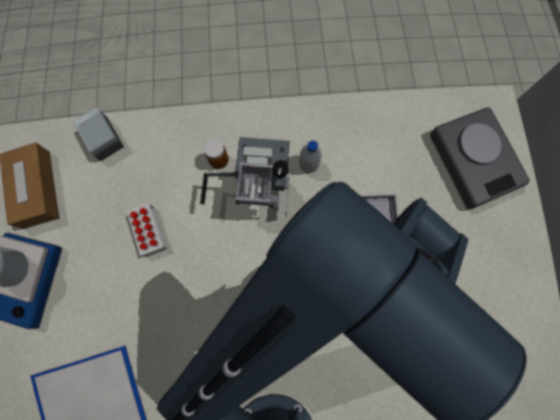

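The wrist view shows the handle at (283,215), in line between the fingers. The decoy is at the upper left.

```bash
python3 - <<'E'
from h import *
from station import manip
t=manip.sense()
s=load('wrist1');g=s['img'].astype(int).sum(2)
m=((g<110)).astype('uint8');m[265:]=0;m[:165]=0;m[:,:255]=0;m[:,310:]=0
k,l,st,c=cv2.connectedComponentsWithStats(m);j=1+np.argmax(st[1:,4]);v,u=np.where(l==j);print(st[j])
W=world(s,u,v,.045);r=cv2.minAreaRect((W[:,:2]*1000).astype('float32'));print(r,t['tcp_pos'])
W=world(s,u,v);W=W[W[:,2]>.04];r=cv2.minAreaRect((W[:,:2]*1000).astype('float32'));print(r,W[:,2].mean())
E
```

```text
[ 274  172   18   84 1292]
((432.9809265136719, -316.83709716796875), (10.74948787689209, 56.461181640625), 87.51797485351562) [ 0.43838822 -0.31913971  0.1368235 ]
((412.5338439941406, -315.9385070800781), (10.842438697814941, 98.40511322021484), 87.51876068115234) 0.04591730704679549
```

```bash
python3 -m crank '[1,-1,1,-40,0, 1,-1,1,-75,0, 1,-1,1,-98,0, 1,-1,1,-98,0, 0,-1,1,-98,0, 0,-1,1,-98,0, 0,-1,1,-98,0, 0,-1,1,-98,0, 0,-1,1,-98,0]' 40
```

```text
t: 3.62
tcp_pos: [0.4374, -0.3183, 0.039]
tool_rot: [0.012, 0.707, -0.013, 0.707]
force: [-0.4, -0.2, 5.8]
finger_gap: 0.135
```

```bash
python3 -m crank '[0,6,17,0,-0.033, 0,11,34,0,-0.066, 0,17,51,0,-0.1, 0,22,68,0,-0.131, 0,25,88,0,-0.131, 0,29,108,0,-0.131, 0,32,128,0,-0.131, 0,35,148,0,-0.131, 0,35,148,0,-0.131]' 70; python3 - <<'E'
from h import *
snap('top','top2');snap('side','side2')
E
```

```text
t: 4.75
tcp_pos: [0.4729, -0.1675, 0.039]
tool_rot: [0.058, 0.704, -0.058, 0.705]
force: [4.0, 5.6, 7.8]
finger_gap: 0.129
```

View pics/top2.png

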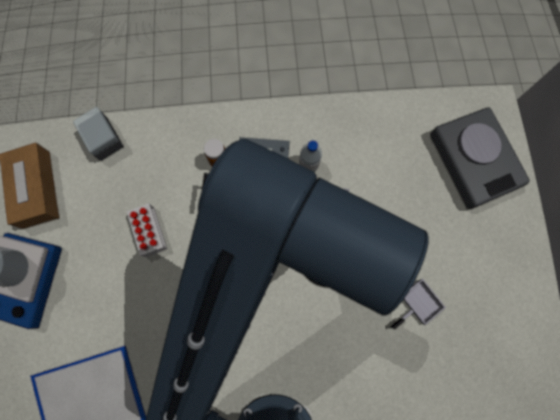

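View pics/side2.png

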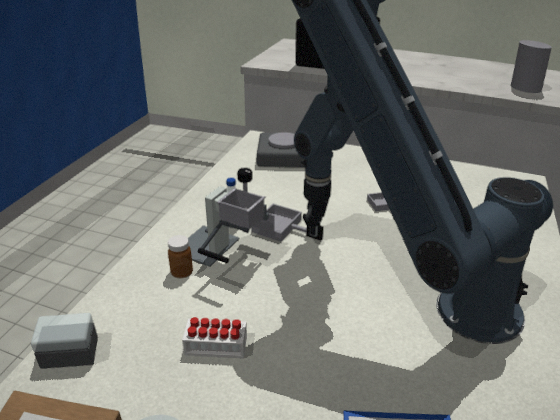

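The pan has reached the right edge of the hopper and is still held square. I'll slide it on under the hopper.

```bash
python3 -m crank '[0,3,20,0,0, 0,7,40,0,0, 0,10,60,0,0, 0,13,80,0,0, 0,17,100,0,0, 0,20,120,0,0, 0,23,138,0,0, 0,25,148,0,0, 0,25,148,0,0]'; python3 - <<'E'
from h import *
snap('side','side3')
E
```

```text
t: 5.98
tcp_pos: [0.4974, -0.0202, 0.039]
tool_rot: [0.059, 0.704, -0.058, 0.705]
force: [1.6, 4.8, 8.7]
finger_gap: 0.129
```

View pics/side3.png

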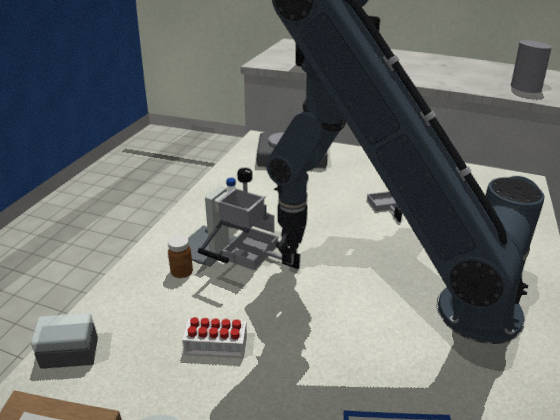

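The pan now lies under the hopper, with its rim around (245,245). I'll measure its pose before releasing it.

```bash
python3 - <<'E'
from h import *
s=load('side3');vv,uu=np.mgrid[200:290,190:310];P=world(s,uu.ravel(),vv.ravel())
H=np.array([.6284,-.0052]);th=-.166;c,n=np.cos(th),np.sin(th)
d=P[:,:2]-H;own=np.stack([c*d[:,0]+n*d[:,1],-n*d[:,0]+c*d[:,1]],1)*1000
m=(P[:,2]>.024)&(P[:,2]<.036)&(own[:,0]>-80)&(own[:,0]<80)&(abs(own[:,1])<150)
print(m.sum(),np.percentile(own[m],[1,5,50,95,99],axis=0).round(1))
r=cv2.minAreaRect(own[m].astype('float32'));print(r)
m2=(P[:,2]>.002)&(P[:,2]<.009)&(abs(own[:,0])<60)&(abs(own[:,1]+35)<70);print(np.percentile(own[m2],[2,50,98],axis=0).round(1))
mk=np.zeros((90,120,3),'uint8');mk[m.reshape(90,120)]=(255,255,255)
i=cv2.cvtColor(s['img'],cv2.COLOR_RGB2BGR)[200:290,190:310]
cv2.imwrite('pics/crop3.png',cv2.resize(np.hstack([i,mk]),(800,300),interpolation=cv2.INTER_NEAREST))
# side hopper check: bar and knob
vv,uu=np.mgrid[160:275,180:280];P=world(s,uu.ravel(),vv.ravel());g=s['img'][160:275,180:280].astype(int).sum(2).ravel()
d=P[:,:2]-H;o=np.stack([c*d[:,0]+n*d[:,1],-n*d[:,0]+c*d[:,1]],1)*1000
m=(P[:,2]>.232)&(P[:,2]<.25);print('knob top',cv2.minAreaRect(o[m].astype('float32')),P[m][:,2].max())
m=(P[:,2]>.09)&(P[:,2]<.125)&(g<110)&(o[:,1]>120);print('bar',m.sum(),np.percentile(np.c_[o[m],P[m][:,2]*1000],[2,50,98],axis=0).round(1))
m=(P[:,2]>.184)&(P[:,2]<.196);print('rim',m.sum(),np.percentile(o[m],[1,50,99],axis=0).round(1))
E
```

```text
441 [[ -70.6 -103.8]
 [ -52.3 -100.8]
 [   2.   -15. ]
 [  69.4   31.9]
 [  74.8   36.5]]
((1.4881362915039062, -35.96936798095703), (162.8815155029297, 142.72349548339844), 3.4634835720062256)
[[ -57.2 -101. ]
 [   2.8  -43.2]
 [  46.    32.1]]
knob top ((-35.53984832763672, -38.39568328857422), (37.06245803833008, 161.15292358398438), 72.64268493652344) 0.24923847123619436
bar 153 [[-45.7 136.6 101.8]
 [ -7.2 143.8 108.9]
 [ 35.5 147.8 114.2]]
rim 559 [[-99.9 -57.1]
 [ 27.1   1.2]
 [ 87.6  42.8]]
```

View pics/crop3.png

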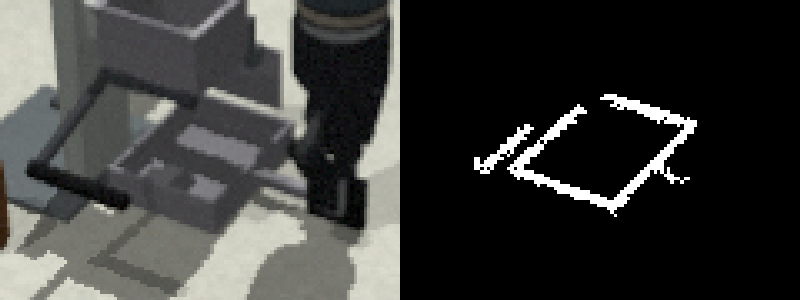

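Pan centre is about own (0,-35), on target and square. I'll release, rise and go to the lever bar.

```bash
python3 -m crank '[1,0,0,0,0, 1,0,0,0,0, 1,0,0,0,0, 1,0,0,0,0, 1,0,0,40,0, 1,0,0,90,0, 1,0,20,140,0, 1,0,60,180,0, 1,0,100,180,0, 1,0,152,180,0]' 40; python3 -m crank '[1,40,0,0,0, 1,80,0,0,0, 1,120,0,0,0, 1,144,0,0,0, 1,144,0,0,0]'; python3 - <<'E'
from h import *
snap('side','side4');snap('wrist','wrist4')
E
```

```text
t: 7.28
tcp_pos: [0.4974, 0.1308, 0.2192]
tool_rot: [0.059, 0.704, -0.059, 0.705]
force: [0.1, 0.2, 0.4]
finger_gap: 1.0
t: 7.9
tcp_pos: [0.6421, 0.1298, 0.2176]
tool_rot: [0.059, 0.705, -0.059, 0.705]
force: [0.0, 0.1, 0.2]
finger_gap: 1.0
```

View pics/side4.png

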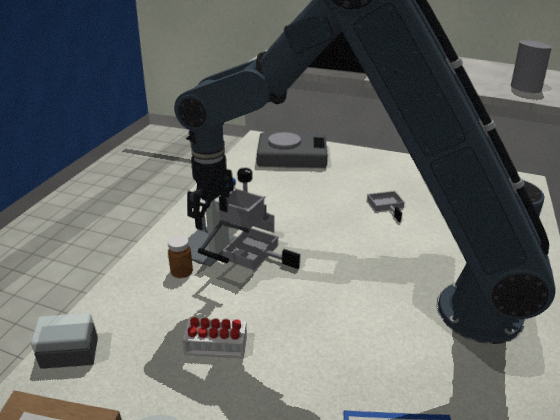

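View pics/wrist4.png

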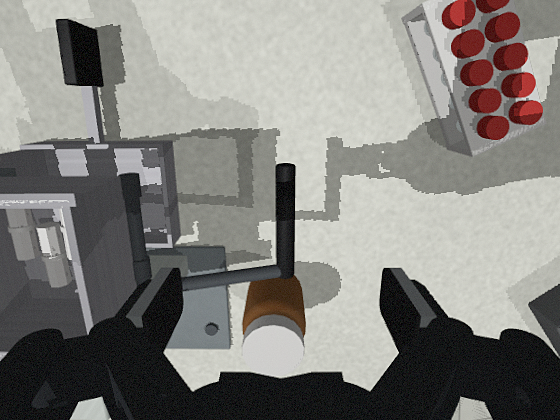

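The wrist view shows the bar from (285,165) to its arm joint at (285,272), centred between the fingers.

```bash
python3 - <<'E'
from h import *
from station import manip
s=load('wrist4');print(manip.sense()['tcp_pos'])
for u,v in [(285,166),(285,200),(286,240),(286,272)]: print(u,v,world(s,u,v,.108).round(4),world(s,u,v).round(4))
print(s['img'].astype(int).sum(2)[210,270:302])
E
```

```text
[0.63973018 0.13006216 0.21758135]
285 166 [[0.6073 0.1393 0.108 ]] [[0.6069 0.1394 0.1104]]
285 200 [[0.6307 0.1355 0.108 ]] [[0.6306 0.1355 0.1082]]
286 240 [[0.6603 0.1313 0.108 ]] [[0.659  0.1315 0.111 ]]
286 272 [[0.6855 0.1272 0.108 ]] [[0.684  0.1274 0.1108]]
[403 410 388 418 439 285  54  13  65  67  47  47  59  25  12  92  99  42
  79  70  32  48  37  38   0 651 673 657 661 493 377 378]
```

```bash
python3 -m crank '[1,1,2,-35,0, 1,1,2,-70,0, 1,1,2,-95,0, 1,1,2,-108,0, 1,1,2,-108,0, 0,1,2,-108,0, 0,1,2,-108,0, 0,1,2,-108,0, 0,1,2,-108,0, 0,1,2,-108,0]' 40; python3 - <<'E'
from h import *
snap('side','side5')
E
```

```text
t: 9.25
tcp_pos: [0.6424, 0.1326, 0.1109]
tool_rot: [0.059, 0.704, -0.058, 0.705]
force: [-0.3, 1.9, 2.8]
finger_gap: 0.148
```

View pics/side5.png

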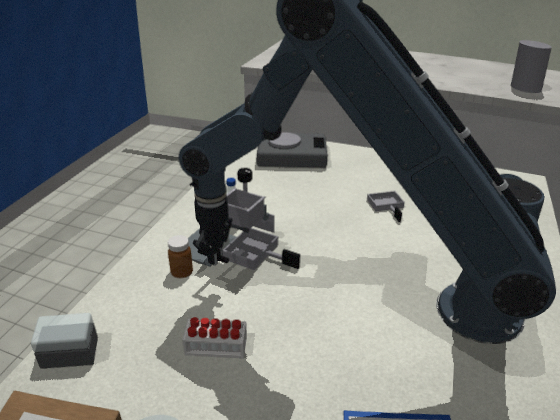

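```bash
python3 -m crank '[0,0.3,2,7,0, 0,0.5,3.3,14.6,0, 0,0.7,4.1,22,0, 0,0.7,4.4,29.6,0, 0,0.7,4.1,37,0, 0,0.5,3.3,44.5,0, 0,0.3,2,52,0, 0,0,0,59,0, 0,-0.4,-2.5,66,0, 0,-0.9,-5.4,73,0]'; python3 -m crank '[0,-0.6,-3.5,6.7,0, 0,-1.2,-7.4,13,0, 0,-2,-11.8,19,0, 0,-2.8,-16.7,24.7,0, 0,-3.7,-22,30,0, 0,-4.6,-27.5,35,0, 0,-4.6,-27.5,35,0, 0,-4.6,-27.5,35,0]'; python3 - <<'E'
from h import *
snap('side','side6');snap('top','top6')
E
```

```text
t: 10.55
tcp_pos: [0.6417, 0.1288, 0.1846]
tool_rot: [0.06, 0.704, -0.057, 0.705]
force: [3.1, 7.5, -1.4]
finger_gap: 0.146
t: 11.55
tcp_pos: [0.6375, 0.1035, 0.2226]
tool_rot: [0.062, 0.703, -0.056, 0.706]
force: [-0.2, 12.0, 9.8]
finger_gap: 0.147
```

View pics/side6.png

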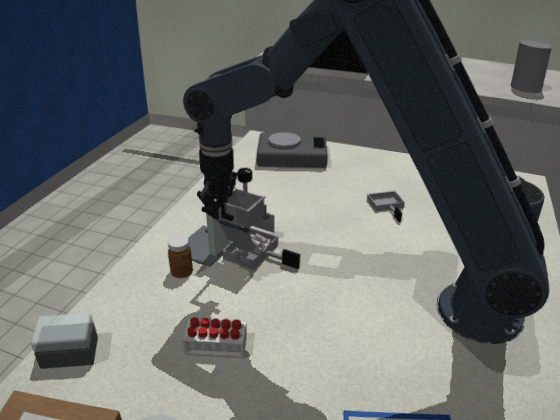

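View pics/top6.png

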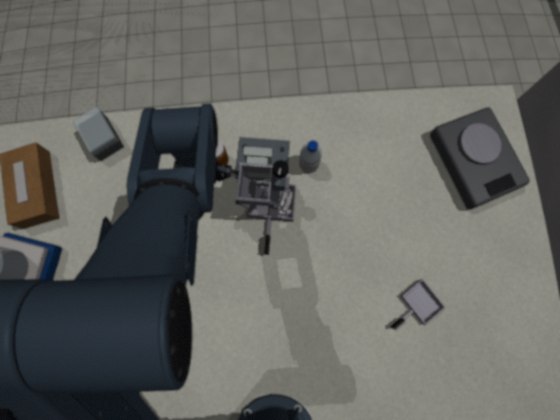

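```bash
python3 - <<'E'
from h import *
s=load('side6');i=cv2.cvtColor(s['img'],cv2.COLOR_RGB2BGR)
a=cv2.resize(i[180:280,200:300],(400,400),interpolation=cv2.INTER_CUBIC)
s=load('top6');i=cv2.cvtColor(s['img'],cv2.COLOR_RGB2BGR)
b=cv2.resize(i[140:240,220:320],(400,400),interpolation=cv2.INTER_CUBIC)
cv2.imwrite('pics/crop6.png',np.clip(np.hstack([a,b])*1.4,0,255).astype('uint8'))
E
```

```text
(no output)
```

View pics/crop6.png

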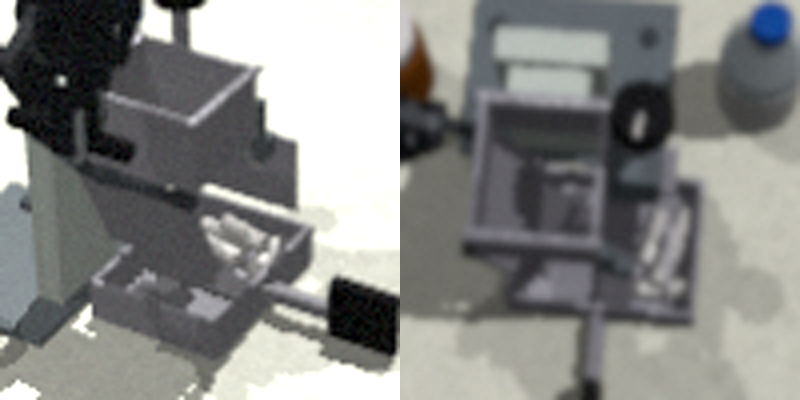

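The bars lie in the pan along its right side and the hopper looks empty. I'll swing the trap shut.

```bash
python3 -m crank '[0,0.9,5.6,-5,0, 0,1.8,10.8,-10,0, 0,2.6,15.7,-16,0, 0,3.4,20,-22,0, 0,4,24,-28,0, 0,4.6,27.5,-35,0, 0,5.1,30.4,-41.7,0, 0,5.5,33,-48.8,0, 0,5.8,35,-56,0, 0,6,36,-63.4,0]'; python3 -m crank '[0,0.2,1,-7.5,0, 0,0.2,1,-15,0, 0,0.2,0.8,-22.4,0, 0,0,0,-30,0, 0,-0.2,-1.3,-37.3,0, 0,-0.5,-3.3,-44.5,0, 0,-0.5,-3.8,-47.5,0, 0,-0.5,-3.8,-47.5,0, 0,-0.5,-3.8,-47.5,0]'; python3 - <<'E'
from h import *
snap('side','side7');snap('top','top7')
a=load('side7');b=load('top7')
i=cv2.cvtColor(a['img'],cv2.COLOR_RGB2BGR);j=cv2.cvtColor(b['img'],cv2.COLOR_RGB2BGR)
cv2.imwrite('pics/crop7.png',np.clip(1.4*np.hstack([cv2.resize(i[180:280,200:300],(400,400),interpolation=cv2.INTER_CUBIC),cv2.resize(j[140:240,220:320],(400,400),interpolation=cv2.INTER_CUBIC)]),0,255).astype('uint8'))
E
```

```text
t: 12.9
tcp_pos: [0.6429, 0.1359, 0.1575]
tool_rot: [0.058, 0.704, -0.058, 0.705]
force: [-0.3, 3.4, 5.4]
finger_gap: 0.146
t: 14.02
tcp_pos: [0.6425, 0.1325, 0.1106]
tool_rot: [0.059, 0.704, -0.058, 0.705]
force: [-3.9, 6.7, 17.5]
finger_gap: 0.146
```

View pics/crop7.png

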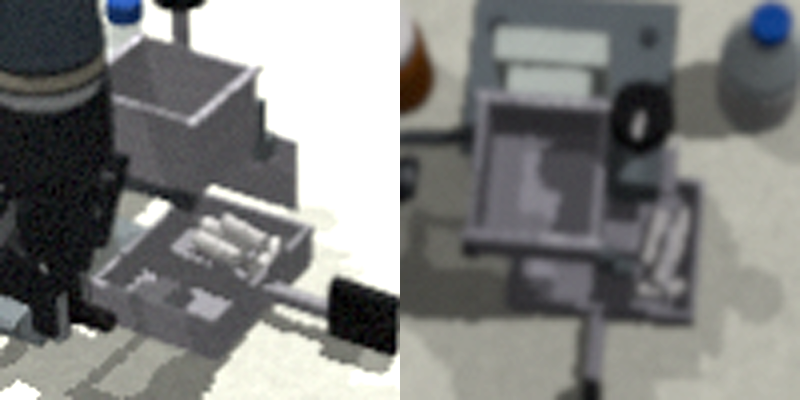

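Back at the shut height (TCP z 0.1106, against 0.1109 before) and pressing on the stop. The hopper is empty. I'll release and go up over the knob.

```bash
python3 -m crank '[1,0,1,2,0, 1,0,1,2,0, 1,0,1,2,0, 1,0,1,2,0, 1,0,1,40,0, 1,0,1,90,0, 1,0,1,140,0, 1,1,-30,180,0, 1,2,-70,190,0, 1,2,-110,190,0]'; python3 -m crank '[1,0,-30,0,0, 1,0,-60,0,0, 1,0,-90,0,0, 1,0,-90,0,0]'; python3 - <<'E'
from h import *
from station import manip
t=manip.sense();print(t['q'],t['tcp_pos'])
s=snap('wrist','wrist8');snap('side','side8')
E
```

```text
t: 15.38
tcp_pos: [0.6447, 0.0203, 0.299]
tool_rot: [0.058, 0.704, -0.059, 0.706]
force: [-0.4, 0.4, 0.4]
finger_gap: 1.003
t: 15.88
tcp_pos: [0.6439, -0.0709, 0.2969]
tool_rot: [0.06, 0.705, -0.06, 0.704]
force: [1.5, -0.1, -0.1]
finger_gap: 0.999
[-2.81613878e-01  5.20168013e-01  1.32469546e+00 -6.74214736e-04
  1.29733121e+00 -1.68311102e+00] [ 0.64394292 -0.07092609  0.2968739 ]
```

View pics/wrist8.png

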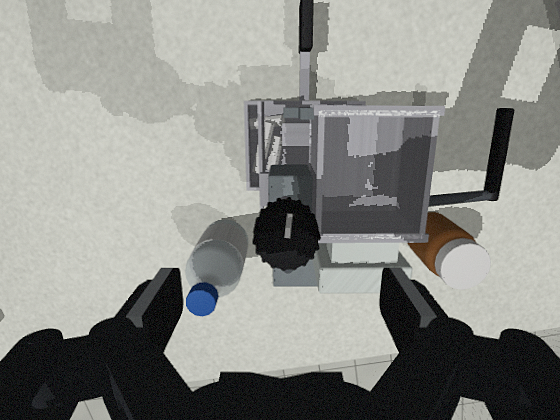

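View pics/side8.png

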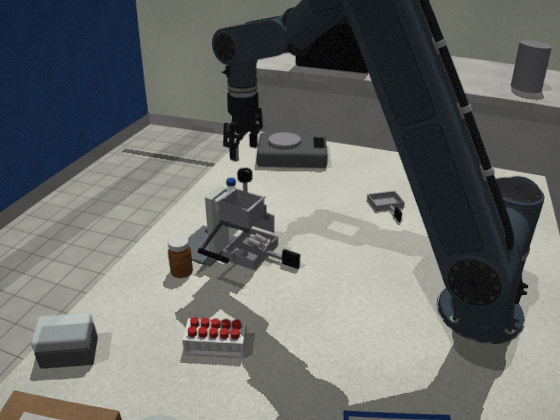

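```bash
python3 - <<'E'
from h import *
s=load('wrist8');g=s['img'].astype(int).max(2)
m=(g<40).astype('uint8');m[:190]=0;m[275:]=0;m[:,:240]=0;m[:,:][:,335:]=0
m=cv2.morphologyEx(m,cv2.MORPH_OPEN,np.ones((9,9)))
c=max(cv2.findContours(m,0,2)[0],key=cv2.contourArea);(x,y),r=cv2.minEnclosingCircle(c);print(x,y,r,world(s,x,y,.238),world(s,x+8,y))
E
```

```text
287.2843017578125 232.6797332763672 35.39462661743164 [[ 0.638764   -0.06548927  0.238     ]] [[ 0.63970842 -0.0611321   0.23749888]]
```

```bash
python3 - <<'E'
from h import *
from station import manip
t=manip.sense();print(t['tcp_pos'],np.abs(t['qd']).max())
s=load('wrist8')
vv,uu=np.mgrid[190:275,240:335]
P=world(s,uu.ravel(),vv.ravel());m=(P[:,2]>.232)&(P[:,2]<.246)
print(m.sum(),P[m].mean(0),cv2.minEnclosingCircle((P[m][:,:2]*1000).astype('float32')),cv2.minAreaRect((P[m][:,:2]*1000).astype('float32')))
E
```

```text
[ 0.64382497 -0.06849967  0.29698597] 0.02211251912911755
3245 [ 0.64247395 -0.06695915  0.23738337] ((644.042724609375, -67.28585815429688), 19.732431411743164) ((644.0, -67.09122467041016), (38.780975341796875, 38.65443420410156), 84.52359008789062)
```

```bash
python3 -m crank '[1,0,0.7,0,0.18, 1,0,0.7,0,0.36, 1,0,0.7,0,0.54, 1,0,0.7,0,0.72, 1,0,0.7,0,0.9, 1,0,0.7,-15,1.02, 1,0,0.7,-45,1.02, 1,0,0.7,-65,1.02, 1,0,0.7,-65,1.02, 1,0,0.7,-65,1.02]'; python3 -m crank '[0,0,0,0,0, 0,0,0,0,0, 0,0,0,0,0, 0,0,0,0,0]' 40; python3 - <<'E'
from station import manip
t=manip.sense();print(t['q'],t['tcp_pos'],t['force'])
E
```

```text
t: 17.23
tcp_pos: [0.6447, -0.0672, 0.2332]
tool_rot: [-0.294, 0.643, 0.293, 0.644]
force: [0.4, -0.9, 0.4]
finger_gap: 1.001
t: 17.73
tcp_pos: [0.644, -0.0676, 0.2332]
tool_rot: [-0.293, 0.644, 0.293, 0.644]
force: [-2.4, 0.9, 4.4]
finger_gap: 0.413
[-2.77077884e-01  5.82858436e-01  1.39599981e+00  4.24326088e-04
  1.16268680e+00 -2.70214160e+00] [ 0.64397708 -0.06763116  0.23324677] [-2.44338343  0.85287714  4.41792846]
```

```bash
python3 -m crank '[0,0,0,0,-0.15, 0,0,0,0,-0.3, 0,0,0,0,-0.45, 0,0,0,0,-0.6, 0,0,0,0,-0.75, 0,0,0,0,-0.9, 0,0,0,0,-1.05, 0,0,0,0,-1.2, 0,0,0,0,-1.35, 0,0,0,0,-1.5]'; python3 - <<'E'
from h import *
from station import manip
t=manip.sense();print(t['q'],t['force'],t['ft_torque'])
snap('top','top9');snap('side','side9')
E
```

```text
t: 18.98
tcp_pos: [0.6441, -0.0681, 0.2333]
tool_rot: [0.226, 0.67, -0.226, 0.67]
force: [-2.5, -0.8, 4.3]
finger_gap: 0.405
[-2.77372865e-01  5.82904750e-01  1.39585605e+00 -4.86501809e-04
  1.16232381e+00 -1.19741686e+00] [-2.49645904 -0.75129831  4.32791808] [0.04273535 0.26534997 0.02334682]
```

View pics/side9.png

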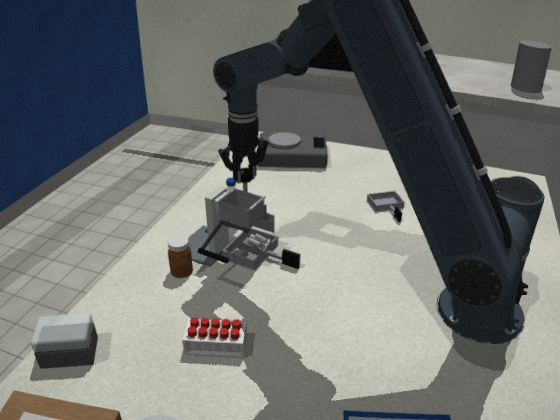

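The knob turns with light, steady torque. I'll carry on to the stop, watching the torque.

```bash
python3 -m crank '[0,0,0,0,-0.15, 0,0,0,0,-0.3, 0,0,0,0,-0.45, 0,0,0,0,-0.6, 0,0,0,0,-0.75, 0,0,0,0,-0.9, 0,0,0,0,-1.05, 0,0,0,0,-1.2, 0,0,0,0,-1.35, 0,0,0,0,-1.5]'; python3 -m crank '[0,0,0,0,-0.12, 0,0,0,0,-0.24, 0,0,0,0,-0.36, 0,0,0,0,-0.48, 0,0,0,0,-0.6, 0,0,0,0,-0.72, 0,0,0,0,-0.84, 0,0,0,0,-0.96]'; python3 - <<'E'
from h import *
from station import manip
t=manip.sense();print(t['q'],t['force'],t['ft_torque'])
E
```

```text
t: 20.32
tcp_pos: [0.6436, -0.0682, 0.2333]
tool_rot: [-0.621, -0.337, 0.622, -0.337]
force: [-3.0, -0.3, 6.1]
finger_gap: 0.411
t: 21.32
tcp_pos: [0.6435, -0.0679, 0.2332]
tool_rot: [-0.707, -0.012, 0.707, -0.012]
force: [-3.9, 0.5, 7.3]
finger_gap: 0.408
[-2.77281684e-01  5.82681150e-01  1.39639034e+00 -5.94308190e-04
  1.16346401e+00  1.25872775e+00] [-3.85191247  0.51126784  7.33462359] [0.06162514 0.54130084 0.08651475]
```

```bash
for k in 1; do python3 -m crank '[0,0,0,0,-0.1, 0,0,0,0,-0.2, 0,0,0,0,-0.3, 0,0,0,0,-0.4, 0,0,0,0,-0.4]'; done; python3 - <<'E'
from station import manip
t=manip.sense();print(t['q'][5],t['force'],t['ft_torque'])
E
```

```text
t: 21.95
tcp_pos: [0.6435, -0.0678, 0.2333]
tool_rot: [-0.695, 0.127, 0.696, 0.127]
force: [-4.0, 1.4, 6.2]
finger_gap: 0.408
1.6556257754015555 [-3.97191455  1.43537188  6.19157932] [ 0.09491759  0.49729356 -0.0526108 ]
```

```bash
python3 -m crank '[0,0,0,0,-0.1, 0,0,0,0,-0.2, 0,0,0,0,-0.3, 0,0,0,0,-0.3]';python3 - <<'E'
from station import manip
t=manip.sense();print(t['q'][5],t['force'],t['ft_torque'])
E
python3 -m crank '[0,0,0,0,-0.1, 0,0,0,0,-0.2, 0,0,0,0,-0.3, 0,0,0,0,-0.3]'; python3 - <<'E'
from h import *
from station import manip
t=manip.sense();print(t['q'][5],t['force'],t['ft_torque'])
snap('side','side10');snap('top','top10')
E
```

```text
t: 22.45
tcp_pos: [0.6442, -0.0682, 0.2332]
tool_rot: [0.669, -0.229, -0.669, -0.228]
force: [-2.0, -0.4, 5.2]
finger_gap: 0.408
1.9534186264757547 [-1.95067528 -0.3626197   5.23166852] [-0.13238026  0.32804284  0.41115624]
t: 22.95
tcp_pos: [0.6452, -0.0699, 0.2332]
tool_rot: [0.629, -0.327, -0.626, -0.326]
force: [0.5, -5.4, 4.3]
finger_gap: 0.404
2.253744166972788 [ 0.45766501 -5.42581618  4.32537153] [-0.91524586 -0.02016046  0.25942775]
```

Torque jumped to 0.41 N m after 4.66 rad turned, then the pads slipped at 4.96 rad, so the knob is at its stop. I'll release, rise and check.

```bash
python3 -m crank '[1,-1,1,0,0, 1,-1,1,0,0, 1,-1,1,0,0, 1,-1,1,0,0, 1,-1,1,40,0, 1,-1,1,80,0, 1,-40,0,100,0.1, 1,-80,0,100,0.2, 1,-120,0,100,0.3, 1,-120,0,100,0.3]'; python3 - <<'E'
from h import *
snap('wrist','wrist11');snap('side','side11');snap('top','top11')
E
```

```text
t: 24.3
tcp_pos: [0.5212, -0.0671, 0.3325]
tool_rot: [-0.668, 0.231, 0.669, 0.231]
force: [0.4, 0.3, 0.4]
finger_gap: 0.997
```

View pics/wrist11.png

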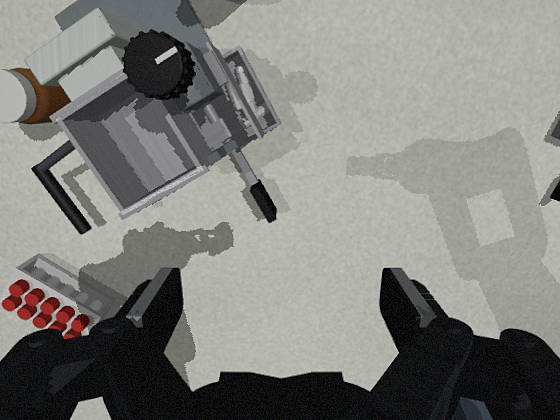

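View pics/side11.png

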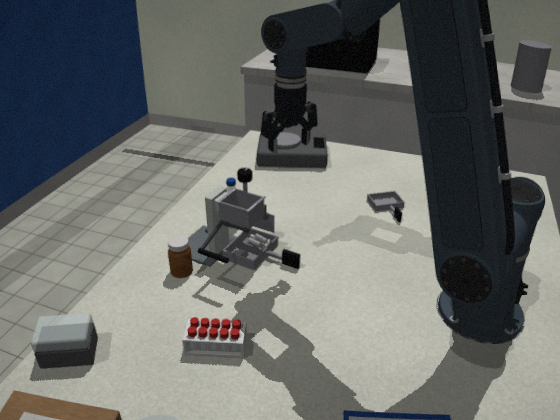

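View pics/top11.png

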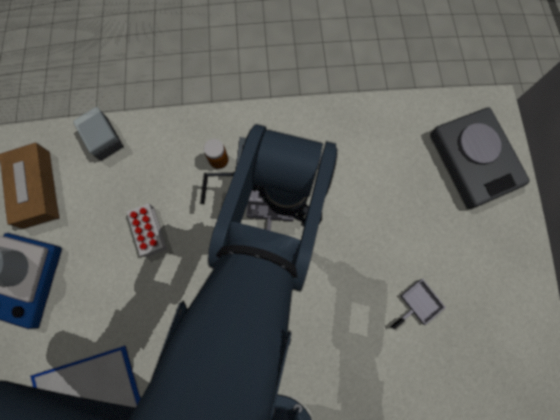

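```bash
python3 - <<'E'
from h import *
C=np.array([.6439,-.0678])
for n,(u0,v0,u1,v1) in {'wrist8':(270,205,305,250),'wrist11':(140,40,185,75)}.items():
    s=load(n);g=s['img'].astype(int).min(2);w=np.zeros_like(g,bool);w[v0:v1,u0:u1]=1
    v,u=np.where(w&(g>110));W=world(s,u,v,.238)[:,:2]
    vv,uu=np.mgrid[max(v0-30,0):v1+40,u0-40:u1+40];P=world(s,uu.ravel(),vv.ravel());m=(P[:,2]>.232)&(P[:,2]<.246);cc=cv2.minEnclosingCircle((P[m][:,:2]*1000).astype('float32'))
    c=W.mean(0);e,V=np.linalg.eigh(np.cov((W-c).T));d=V[:,1];o=c-np.array(cc[0])/1000
    if d@o<0:d=-d
    print(n,len(u),'offset mm',o*1000,'axis',np.degrees(np.arctan2(d[1],d[0])),np.sqrt(e)*1000,cc)
# pan & bars in wrist11
s=load('wrist11')
i=cv2.cvtColor(s['img'],cv2.COLOR_RGB2BGR);cv2.imwrite('pics/crop11.png',cv2.resize(i[20:220,80:290],(798,600),interpolation=cv2.INTER_CUBIC))
j=cv2.cvtColor(load('side11')['img'],cv2.COLOR_RGB2BGR);cv2.imwrite('pics/crop11s.png',np.clip(1.4*cv2.resize(j[180:280,190:310],(720,600),interpolation=cv2.INTER_CUBIC),0,255).astype('uint8'))
E
```

```text
wrist8 64 offset mm [-7.52675807  2.35470015] axis 163.48447722205697 [0.7728698  4.48472474] ((644.042724609375, -67.28585815429688), 19.732431411743164)
wrist11 153 offset mm [ -1.35858063 -10.10439769] axis -96.87507625990798 [0.95367434 4.5365752 ] ((644.151123046875, -67.0380630493164), 19.70391845703125)
```

View pics/crop11.png

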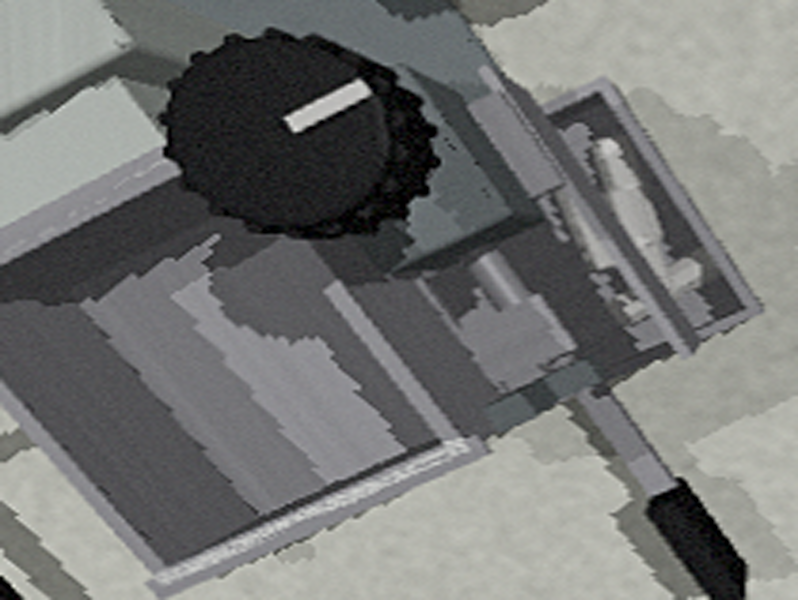

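View pics/crop11s.png

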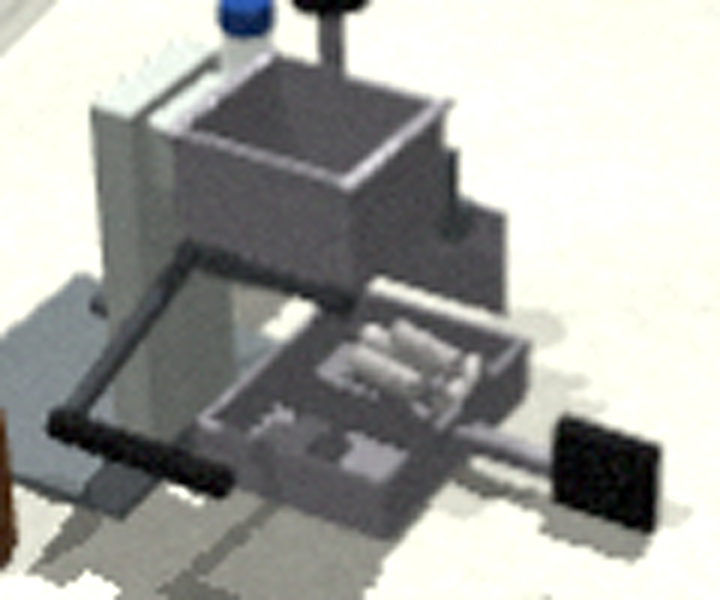

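The knob mark turned 260° (4.54 rad) clockwise, consistent with the stop. The trap tab has the bolt across it, and the bars are inside the pan. A last check on bar heights, the pan pose, the bar lever's angle and the bystanders.

```bash
python3 - <<'E'
from h import *
H=np.array([.6284,-.0052]);th=-.166;c,n=np.cos(th),np.sin(th)
s=load('side11')
def own(P):
    d=P[:,:2]-H;return np.c_[c*d[:,0]+n*d[:,1],-n*d[:,0]+c*d[:,1],P[:,2]*1]*[1e3,1e3,1e3]
vv,uu=np.mgrid[225:260,235:280];P=own(world(s,uu.ravel(),vv.ravel()));g=s['img'][225:260,235:280].astype(int).min(2).ravel()
m=(P[:,2]>8)&(P[:,2]<70)&(g>100)&(P[:,0]>-48)&(P[:,0]<46)&(P[:,1]>-98);print('bars',m.sum(),np.percentile(P[m],[0,2,50,98,100],axis=0).round(0))
vv,uu=np.mgrid[200:290,190:285];P=own(world(s,uu.ravel(),vv.ravel()))
m=(P[:,2]>24)&(P[:,2]<36)&(abs(P[:,0])<62)&(P[:,1]>-115)&(P[:,1]<45);r=cv2.minAreaRect(P[m][:,:2].astype('float32'));print('pan',r)
for t in('side0','side11'):
    q=load(t);g=q['img'][:,:].astype(int).sum(2);vv,uu=np.mgrid[215:270,185:235];P=own(world(q,uu.ravel(),vv.ravel()));m=(P[:,2]>90)&(P[:,2]<130)&(P[:,1]>125)&(g[215:270,185:235].ravel()<110);print(t,'lever',P[m].mean(0).round(1))
d=np.abs(load('side0')['img'].astype(int)-s['img'].astype(int)).max(2)
for k,(a,b,e,f) in {'jar':(165,235,193,280),'rack':(180,315,250,355),'bottle cap':(224,176,238,188)}.items(): print(k,np.mean(d[b:f,a:e]>60))
i=cv2.cvtColor(s['img'],cv2.COLOR_RGB2BGR)[222:262,235:285];cv2.imwrite('pics/bars.png',np.clip(1.4*cv2.resize(i,(750,600),interpolation=cv2.INTER_CUBIC),0,255).astype('uint8'))
E
```

```text
bars 120 [[-48. -98.   8.]
 [-33. -97.   9.]
 [ -3. -75.  19.]
 [ 34. -14.  34.]
 [ 37.  -1.  36.]]
pan ((-5.1848297119140625, -34.610076904296875), (111.802490234375, 137.73617553710938), 1.2634326219558716)
side0 lever [ -3.9 143.2 108.5]
side11 lever [ -6.6 143.1 108.5]
jar 0.0
rack 0.09785714285714285
bottle cap 0.0
```

View pics/bars.png

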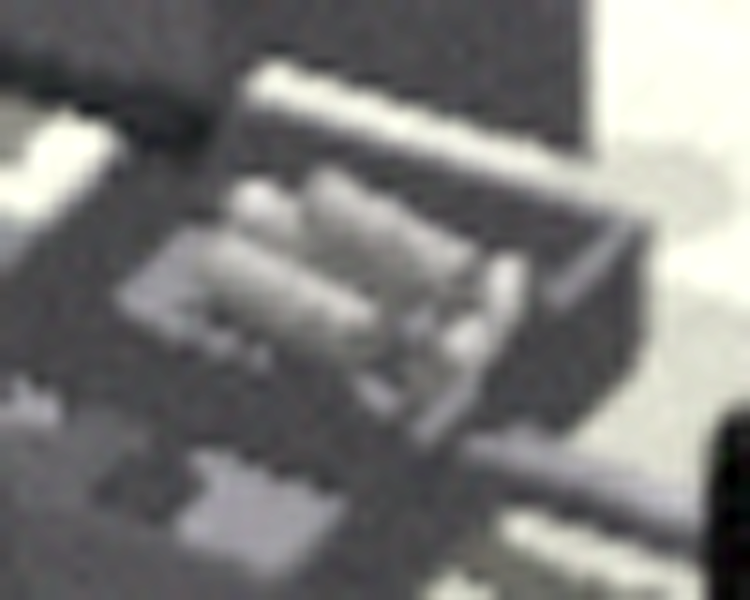

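Four bars can be told apart in the pan: two lying along x at the front, one behind at the left, and one across at the handle end. All are below about 36 mm. The pan is square at about own (-5,-35) and the lever is at its shut position. Handing in.

```bash
python3 - <<'E'
from h import *
from station import workorder,manip,viewer
a=load('side0')['img'];b=load('side11')['img']
w=lambda i:np.mean(np.argwhere((i[310:340,180:250,0].astype(int)-i[310:340,180:250,1])>70),axis=0)
print('rack caps',w(a),w(b),manip.sense()['t'])
print(workorder.sign_off())
E
```

```text
rack caps [16.15813953 33.91627907] [16.22377622 33.76923077] 24.45
the job is handed in; nothing more can be done
None
```

I placed the pan under the hopper, dropped the bars into it, shut the trap and bolted it. I handed the job in at 24.5 s of the 72 s; no verdict was reported.

**What I did**
- I chose the larger pan, slid it by its handle under the hopper and released it there.
- I swung the trap through about 1.2 rad by its bar, so the bars fell into the pan, then swung it back to its stop.
- I turned the knob clockwise in one grip. Torque rose at about 4.66 rad of tool turn, then the pads slipped at the stop.

**Last checks**
- **Pan:** its centre is at about hopper (-5, -35) mm, roughly 5 mm from the drop point, and it is square to within about 1°.
- **Bars:** the hopper is empty. I can make out four bars in the pan, all below about 36 mm. They are heaped on the right side, so that count is by eye.
- **Trap:** the lever is back within about 1 mm of its shut height.
- **Latch:** the knob mark turned 4.54 rad, which with the starting offset puts it at about 4.66 rad. That is 0.4 rad less than the 4.96 rad the tool turned, because of the slip at the stop.
- **Bystanders:** the bottle cap and jar did not change in the side view. The rack area showed changed pixels, but its caps had not moved, so I put that down to shadow.
- **Robot:** it ended clear of everything.

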